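# Right a drained glass beaker onto the balance

### The arm

A 6-joint arm with a two-finger parallel gripper is mounted at the origin on the work surface. World frame = base frame: x ahead of the robot, y to its left, z up, the work surface at z = 0. Lengths are in m, angles in rad, forces in N, time in s.
With the tool pointing down it reaches from about 0.35 to 0.975 m from the base axis. Payload 4.9 kg.
Tool frame: the origin (TCP) lies at the very end of the fingers, on their centre line; the grasp point (between the pads) lies 19 mm behind it; z points along the fingers, y is the line along which they close (so a half turn about z gives the same grasp; the last joint's range is limited). The gripper opens to 85 mm and grips with 20 to 120 N. Pads are 22 mm wide; open, the fingers measure 114 mm over their backs; the gripper's body (76 mm by 85 mm) begins 54 mm behind the grasp point. The pads swing forward as they close: fully open they stand 13 mm farther back than shut.
Start: joints at [0.99, 0.053, 1.613, -0, 1.476, -0.119], TCP at [0.278, 0.56, 0.231] pointing down, gripper open.
Joint ranges: [-3.01, 3.01], [-1.01, 2.22], [0.06, 2.58], [-1.02, 4.17], [0.09, 2.62], [-3.14, 3.14]. Speed limits (rad/s): [2.57, 2.57, 3.14, 3.14, 3.14, 3.14].

### API

Orientations are given as a unit quaternion [w, x, y, z].
In Python, from plant import monitor, vision, manip gives the robot as it stands. The module is installed in compiled form; this text tells all that it offers.
- The arm moves only by the tool arm_command, never from a script. Its argument "rows" is a list of rows, each a list of 3 entries, a list of its own where there are three numbers: the finger opening in mm, from 0 to 85.4, then the shift along the world's x, y, z in units of 30 cm (1.0 is 30 cm), then the turn, a rotation vector about the world's x, y, z in units of pi/2 rad (1.0 is pi/2 rad). In form: [[claw, [x, y, z], [wx, wy, wz]], ...]. A call has 1 to 12 rows; each row is the pose to reach, as a shift and turn from the pose commanded when the call began; what a row does not reach only later rows make up. A row lasts 1/12 s, in which the tool goes at most 41.7 mm and 7.16 degrees, less where a joint would pass 70% of its speed; a pose out of reach is approached as far as the arm can. A call with a number of a shift or a turn outside -1 to 1 is refused whole. A call with a gripper value outside its range is refused whole. The fingers move at their own pace and stop on an object; the grip force is fixed at half the most. Time passes only in rows, so rows that repeat a pose let the fingers close. It gives the time, the measured TCP pose, the force, the opening and the grip force at its end, in the units of the state.
- monitor.state(): the state, without advancing time (a new reading comes with each control period).
- vision.grab_frame(name): name is "scene" or "side" or "wrist"; returns a dict with "color" (420x560x3 uint8, red, green, blue), "z_map" (420x560 float32, m along the optical axis (not along the pixel's ray), 0 where there is no reading), "mtx" (3x3 intrinsics, pixels), "R" (3x3) and "t" (3): a world point X has camera coordinates R X + t. Camera axes: x right, y down, z forward; pixel columns grow to the right and rows downward; lengths in m; the calibration is good to about 2 mm. The wrist camera is an equidistant fisheye: a pixel r from the principal point sees the ray r / f radians off the axis. A picture is of the moment at which its call begins.
- manip.job_done(): hands the job in; it is judged then, once.
The state is a dict: "time": time; "joint_pos": joint angles; "joint_vel": joint speeds; "joint_efforts": joint torques, N m; "tool_pos": TCP position; "tool_rot": TCP orientation; "contact_force": force on the tool from outside, world axes, zero at the start; "ft_torque": the same for the moment, N m; "gripper_width": opening from 0.0 (shut) to 1.0 (fully open); "grasp_force": force on a finger pad.
Only numpy, scipy, OpenCV 4.12 (cv2) and the standard library are available. Lean on these libraries where they do the work, as an engineer would, in place of code of your own. Each camera call takes 0.05 s, during which the arm holds its last target. There are 200 camera calls.

### The job

The thin glass beaker on the grey draining mat stands mouth-down. Turn it mouth-up, laying it on the two-bar rest to change grip if you need to, and stand it in the middle of the balance's pan. Handle it gently: grip it with no more than 10 N, do not knock or drop it, lower it until the pan carries it before you let go, never press on the balance with more than 9 N, and leave the jar, the bottle and the weight where they are.

Things in the scene. Friction and masses are not known exactly. Their poses are not given: they have to be found in the camera images.
- beaker: straight pale frosted-glass beaker, 52 mm outside diameter, 70 mm tall, wall 3 mm, about 70-140 g; starts mouth-down on the mat, the larger glass there. Origin: centre of its rim (mouth); z points from mouth to closed base (up when mouth-down). Breaks if gripped above 10 N or struck above 20 N. With the tool tilted 45 degrees, grip it about 24 mm from the end nearer the gripper's body
- beaker_base (a point): centre of the outside of the beaker's closed base, 70 mm from the beaker origin along its z
- mat: fixed grey draining mat with fine grooves, 170 x 250 mm, 8 mm thick; origin at the centre of its underside on the bench. It may lie to the left or right of the robot, the balance on the other side
- rest: fixed low rest of two parallel steel bars on grey feet, for laying round glassware on its side; bars 10 mm thick, 130 mm long along its x axis, 32 mm between centres, tops 19 mm above the bench. A beaker laid along the bars has its axis 41.5 mm above the bench. Origin on the bench under the middle of the bars
- balance: fixed balance on a 250 x 200 x 20 mm stone slab: white housing, round steel pan 120 mm wide, display towards its -x. Origin on the bench below the pan's centre. It stands on levelling feet whose setting is not measured: the pan's top is 84 to 98 mm above the bench, find it by touch or sight. The pan is sprung: sinks 1 mm per 1.5 N, hard stop after 6 mm
- jar: bystander: small frosted-glass jar standing mouth-up on the mat, 40 mm diameter, 45 mm tall; origin at the centre of its underside
- bottle: bystander: amber glass bottle with black cap, 54 mm diameter, 105 mm tall, beyond the work; origin at the centre of its underside
- weight: bystander: knobbed steel calibration weight, 34 mm diameter, 50 mm tall, beyond the work; origin at the centre of its underside
Not all that is in view belongs to the job. What is shaped like the beaker but red is not meant.

How it is judged:
On the way:
1. the beaker, mouth-up and still held, is lowered until the pan carries it (angle between beaker's own z axis and vertical above 2.95 rad and horizontal distance between beaker_base and balance below 0.03 m and contact force between beaker and balance above 0.3 N and contact force between the fingers and beaker above 0.5 N), for 0.1 s.
At the end, for the whole second after the job is handed in: The beaker stands mouth-up (within 0.1 rad of upright) on the balance's pan, its base within 30 mm of the pan's centre, carried by the pan, released and at rest (angle between beaker's own z axis and vertical above 3.04 rad and horizontal distance between beaker_base and balance below 0.03 m and height (world z) of beaker_base above 0.075 m and contact force between beaker and balance above 0.3 N and linear speed of beaker below 0.02 m/s); the robot touches nothing.
It fails at once if the beaker is gripped with more than 12 N a finger (24 N over both) (contact force between the fingers and beaker above 24 N).
It fails at once if the beaker is knocked against or dropped on something (over 20 N on the mat or rest, or over 40 N in all, grip included) (contact force between beaker and mat above 20 N or contact force between beaker and rest above 20 N or contact force between beaker and anything else above 40 N).
It fails at once if the balance is pressed with more than 9 N by the beaker (contact force between beaker and balance above 9 N).
It fails at once if the balance is pressed with more than 9 N by the robot (contact force between the arm and balance above 9 N).
It fails at once if the jar, bottle or weight is shifted by more than 20 mm or tipped (distance of any of jar, bottle, weight from where it was at the start of the episode above 0.02 m or angle between any of jar, bottle, weight's own z axis and vertical above 0.3 rad).
It also fails if it takes over 67 s, if anything falls off the work surface, if the arm or the gripper's body presses on something with over 40 N, if the wrist force passes 120 N, or if a joint passes its speed limit or range.

## Working session

There is one attempt and no reset: what is moved stays moved. The work goes in short steps, Python scripts to look and compute and a tool call to move; the robot and the scene stay as the last step left them, time stands still between calls to the robot, and variables do not carry over. Pictures are saved under pics/ and viewed, at most 10 in all, crops included, and the job is handed in when it is done.

Besides the shell and the picture viewer there is one more tool, called after ">>>" as a command line: name --argument value ..., lists and objects as JSON in quotes. arm_command: Moves the arm, as the interface text tells. Shifts and turns lie within -1 to 1; 1 stands for 30 cm of shift or pi/2 rad of turn. Its arguments: {"type":"object","properties":{"rows":{"type":"array"}},"required":["rows"]}

```bash
mkdir -p pics; cat > h.py <<'E'
import numpy as np, cv2
from plant import monitor, vision, manip
def grab(n):
    f=vision.grab_frame(n); np.savez(f'{n}.npz',**f); return f
def save(f,name,crop=None,scale=1):
    c=f['color'][...,::-1]
    if crop: c=c[crop[1]:crop[3],crop[0]:crop[2]]
    cv2.imwrite('pics/'+name,cv2.resize(c,None,fx=scale,fy=scale,interpolation=cv2.INTER_CUBIC))
def pt(f,u,v,z=None):
    "pixel -> world: by depth, or on plane of height z"
    K,R,t=f['mtx'],f['R'],f['t']; r=np.linalg.inv(K)@[u,v,1]
    o=-R.T@t; d=R.T@r
    return o+d*((z-o[2])/d[2] if z is not None else f['z_map'][int(v),int(u)])
def cloud(f):
    v,u=np.mgrid[:420,:560]; K=f['mtx']; z=f['z_map']
    c=np.stack([(u-K[0,2])/K[0,0]*z,(v-K[1,2])/K[1,1]*z,z],-1)
    return (c-f['t'])@f['R']
E
python3 - <<'E'
from h import *
a=grab('scene');b=grab('side')
cv2.imwrite('pics/a.png',cv2.resize(np.vstack([a['color'],b['color']])[...,::-1],(400*1,600)))
save(a,'scene.png',scale=1.4);save(b,'side.png',scale=1.4)
for f in(a,b):print(f['mtx'].round(1).tolist(),(-f['R'].T@f['t']).round(3),f['R'][2].round(2))
print(monitor.state())
E
```

```text
[[400.1, 0.0, 280.1], [0.0, 400.1, 209.6], [0.0, 0.0, 1.0]] [1.351 0.357 0.805] [-0.66 -0.37 -0.65]
[[474.2, 0.0, 278.5], [0.0, 474.2, 208.8], [0.0, 0.0, 1.0]] [ 0.361 -0.942  0.758] [ 0.22  0.77 -0.59]
{'time': 0.1, 'joint_pos': array([ 9.90032489e-01,  5.33130205e-02,  1.61416211e+00,  1.62503634e-06,
        1.47601543e+00, -1.19002019e-01]), 'joint_vel': array([-5.57239486e-06, -4.55450993e-04, -2.01119683e-03, -1.57050570e-03,
       -2.94246277e-04, -9.40214211e-05]), 'joint_efforts': array([ 4.82367777e-04, -3.94903994e+01, -3.71363139e+01, -1.01491812e-04,
        3.87670836e-03, -1.73906841e-05]), 'tool_pos': array([0.27813912, 0.55906286, 0.23016898]), 'tool_rot': array([-3.26048648e-04,  2.28835119e-01,  9.73464734e-01, -8.91179511e-04]), 'contact_force': array([-0.55393205, -0.66842928,  0.09000999]), 'ft_torque': array([ 0.00828362, -0.02588803, -0.03179516]), 'grasp_force': 0.0, 'gripper_width': 1.0014514983782439}
```

View pics/scene.png

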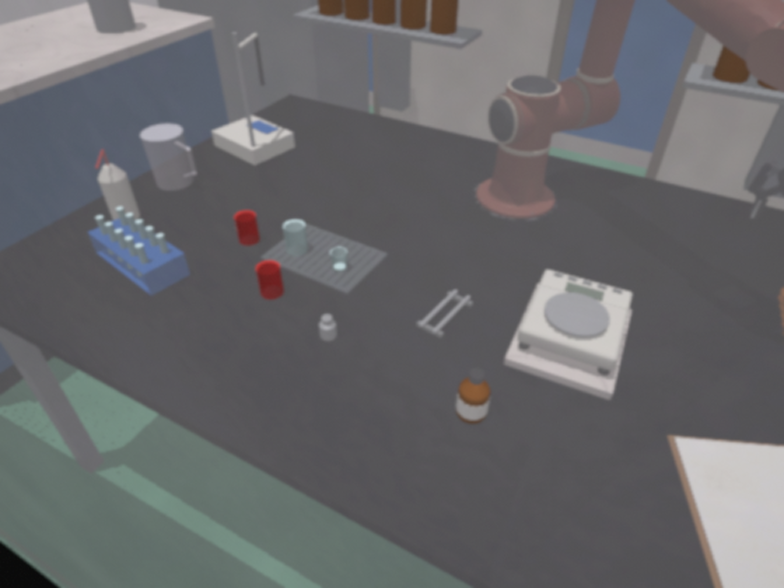

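View pics/side.png

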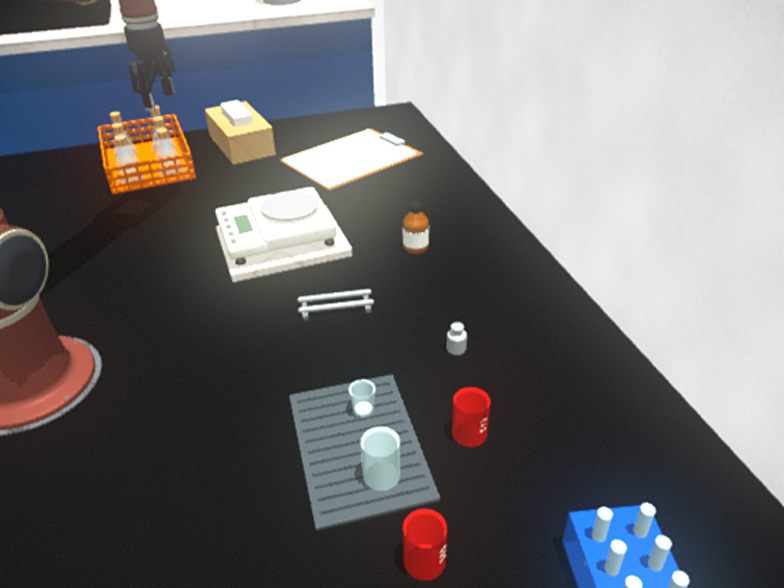

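The scene view (shown at 1.4x) shows these things:
- The pale beaker at (294,237), on the far end of the grey mat.
- The small jar at (340,258).
- Red look-alikes at (247,227) and (270,279).
- The rest at (446,312), the balance at (577,318), the weight at (327,328) and the bottle at (474,397).

In the side view the beaker is at (380,458), the jar at (362,398), and the reds at (470,417) and (425,545).

Candidates are the pale large glass (294,237), the jar (340,258, too small) and the two reds (ruled out by colour). I choose the pale large glass on the mat and will check it in a crop.

```bash
python3 - <<'E'
from h import *
a=dict(np.load('scene.npz'));b=dict(np.load('side.npz'))
save(b,'crop.png',crop=(200,255,320,385),scale=4)
for n,f,pts in(('scene',a,dict(beaker=(294,237),jar=(340,258),weight=(327,328),bottle=(474,397),pan=(577,318),rest=(446,312))),('side',b,dict(beaker=(380,458),jar=(362,398),weight=(456,340),bottle=(416,235),pan=(288,207)))):
    P=cloud(f)
    for k,(u,v) in pts.items(): print(n,k,pt(f,u/1.4,v/1.4).round(3))
# pan / beaker clouds from side + scene
for n,f in(('scene',a),('side',b)):
    P=cloud(f); ok=f['z_map']>0
    u0,v0=(577/1.4,318/1.4) if n=='scene' else (288/1.4,207/1.4)
    c=pt(f,u0,v0)
    m=ok&(np.hypot(P[...,0]-c[0],P[...,1]-c[1])<.1)&(P[...,2]>.03)
    h,e=np.histogram(P[m][:,2],bins=np.arange(.03,.12,.003));print(n,[(round(x,3),int(y)) for x,y in zip(e,h) if y>10])
    # beaker
    u0,v0=(294/1.4,237/1.4) if n=='scene' else (380/1.4,458/1.4)
    c=pt(f,u0,v0)
    m=ok&(np.hypot(P[...,0]-c[0],P[...,1]-c[1])<.06)&(P[...,2]>.02)&(P[...,2]<.1)
    Q=P[m];print(n,'bk',len(Q),Q.min(0).round(3),Q.max(0).round(3)); t=Q[Q[:,2]>.068];print(len(t),t.mean(0).round(3),t.min(0).round(3),t.max(0).round(3)) if len(t) else 0
    # mat & rest in region
    m=ok&(P[...,2]>.012)&(P[...,2]<.03)&(abs(P[...,0]-pt(a,446/1.4,312/1.4,.015)[0])<.09)&(abs(P[...,1]-pt(a,446/1.4,312/1.4,.015)[1])<.05)
    r=P[m]; print('rest',len(r),r.mean(0).round(3),r.min(0).round(3),r.max(0).round(3))
E
```

```text
scene beaker [1.231 0.254 0.697]
scene jar [1.231 0.272 0.695]
scene weight [1.232 0.265 0.661]
scene bottle [1.231 0.323 0.655]
scene pan [1.231 0.348 0.703]
scene rest [1.232 0.311 0.689]
side beaker [ 0.498 -0.394  0.076]
side jar [ 0.508 -0.26   0.052]
side weight [ 0.698 -0.157  0.03 ]
side bottle [0.733 0.158 0.046]
side pan [0.495 0.275 0.092]
scene []Traceback (most recent call last):
  File "<stdin>", line 18, in <module>
    return umr_minimum(a, axis, None, out, keepdims, initial, where)
ValueError: zero-size array to reduction operation minimum which has no identity
```

View pics/crop.png

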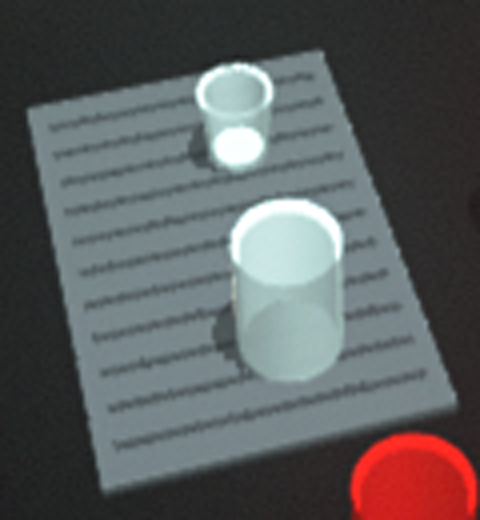

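The crop confirms it: the pale, larger straight glass on the mat has its top centre at side pixel (272,316), and the jar is separate. The scene depth reads a pane about 0.16 m away, so I'll use side depth and rays across the two views.

```bash
python3 - <<'E'
from h import *
a=dict(np.load('scene.npz'));b=dict(np.load('side.npz'))
P=cloud(b); ok=b['z_map']>0
print('bk top side',pt(b,271.8,315.8,.078),'scene',pt(a,294/1.4,226/1.4,.078))
print('jar top side',pt(b,258.5,279,.053),'scene',pt(a,339/1.4,251/1.4,.053))
def near(c,r,lo,hi):
    return ok&(np.hypot(P[...,0]-c[0],P[...,1]-c[1])<r)&(P[...,2]>lo)&(P[...,2]<hi)
def circ(Q):
    A=np.c_[2*Q[:,:2],np.ones(len(Q))];s=np.linalg.lstsq(A,(Q[:,:2]**2).sum(1),rcond=None)[0];return s[:2],np.sqrt(s[2]+s[0]**2+s[1]**2)
m=near((.498,-.38),.06,.015,.1);Q=P[m];print('bk',len(Q),Q.min(0).round(3),Q.max(0).round(3),circ(Q[(Q[:,2]>.02)&(Q[:,2]<.07)]))
m=near((.495,.275),.1,.05,.13);h,e=np.histogram(P[m][:,2],bins=np.arange(.05,.13,.003));print([(round(x,3),int(y)) for x,y in zip(e,h) if y>5])
# pan ellipse by colour: side
hsv=cv2.cvtColor(b['color'],cv2.COLOR_RGB2HSV);
for (u,v) in [(288,207),(240,225),(310,235)]: print(b['color'][int(v/1.4),int(u/1.4)])
m=near((.495,.275),.11,.083,.105);Q=P[m];print('pan',len(Q),Q.mean(0),Q.min(0),Q.max(0))
# rest
m=ok&(P[...,2]>.012)&(P[...,2]<.03); mm=np.zeros_like(m);mm[200:232,205:275]=1;Q=P[m&mm]
print('rest',len(Q));r=cv2.minAreaRect(Q[:,:2].astype(np.float32)*1000);print(r)
for (u,v) in [(298,299),(371,292),(301,311),(373,304)]: print('bar end',pt(b,u/1.4,v/1.4,.016).round(3))
for (u,v) in [(455,293),(423,326),(471,298),(439,331)]: print('bar end scene',pt(a,u/1.4,v/1.4,.016).round(3))
print('pan scene',pt(a,577/1.4,316/1.4,.092))
for k,z,(u,v) in (('wt',.05,(327,319)),('bot',.105,(476,374))): print(k,pt(a,u/1.4,v/1.4,z))
for k,z,(u,v) in (('wt',.05,(457,325)),('bot',.105,(416,205)),('pan',.092,(289,206)),('red',.07,(471,400)),('red2',.07,(426,525))): print(k,pt(b,u/1.4,v/1.4,z))
for (u,v) in [(290,393),(393,377),(438,490),(318,515)]: print('mat',pt(b,u/1.4,v/1.4,.008).round(3))
E
```

```text
bk top side [ 0.50536405 -0.37091386  0.078     ] scene [ 0.51021912 -0.3659001   0.078     ]
jar top side [ 0.5118148  -0.24617425  0.053     ] scene [ 0.5131175  -0.24160748  0.053     ]
bk 1061 [ 0.478 -0.397  0.015] [ 0.531 -0.342  0.082] (array([ 0.5046493 , -0.36899236]), np.float64(0.025417802824033803))
[(np.float64(0.05), 40), (np.float64(0.053), 35), (np.float64(0.056), 45), (np.float64(0.059), 43), (np.float64(0.062), 46), (np.float64(0.065), 60), (np.float64(0.068), 154), (np.float64(0.071), 115), (np.float64(0.074), 95), (np.float64(0.077), 438), (np.float64(0.08), 263), (np.float64(0.086), 8), (np.float64(0.089), 99), (np.float64(0.092), 484), (np.float64(0.095), 105)]
[247 250 250]
[173 205 171]
[227 229 218]
pan 701 [0.4981088  0.28214641 0.09338403] [0.43949067 0.2073453  0.08302314] [0.56239639 0.34864478 0.09758003]
rest 394
((532.0035400390625, 31.51885986328125), (50.199195861816406, 137.15281677246094), 82.54366302490234)
bar end [0.468 0.059 0.016]
bar end [0.603 0.037 0.016]
bar end [0.466 0.022 0.016]
bar end [0.597 0.    0.016]
bar end scene [0.477 0.032 0.016]
bar end scene [0.603 0.018 0.016]
bar end scene [0.476 0.069 0.016]
bar end scene [0.6   0.052 0.016]
pan scene [0.51018323 0.28958934 0.092     ]
wt [ 0.71003636 -0.1412436   0.05      ]
bot [0.74648906 0.1829058  0.105     ]
wt [ 0.70411572 -0.1435418   0.05      ]
bot [0.73903715 0.17531033 0.105     ]
pan [0.4976043  0.27938601 0.092     ]
red [ 0.65150044 -0.32955972  0.07      ]
red2 [ 0.52305772 -0.50211763  0.07      ]
mat [ 0.411 -0.171  0.008]
mat [ 0.577 -0.188  0.008]
mat [ 0.571 -0.416  0.008]
mat [ 0.408 -0.405  0.008]
```

```bash
cat >> h.py <<'E'
from scipy.spatial.transform import Rotation as Ro
def plan(G,tilt,yaw,off=.025,back=0.):
    "shift/turn in move units to put grasp point at G; tilt>0 leans forward along h (deg), yaw = azimuth of h (deg)"
    t,y=np.radians([tilt,yaw]); h=np.array([np.cos(y),np.sin(y),0]); c=np.array([-np.sin(y),np.cos(y),0])
    a=h*np.sin(t)-np.array([0,0,np.cos(t)]); R=np.c_[np.cross(c,a),c,a]
    s=monitor.state(); q=s['tool_rot']; R0=Ro.from_quat([q[1],q[2],q[3],q[0]])
    T=np.array(G)+a*(off-back)
    d=(T-s['tool_pos'])/.3; w=(Ro.from_matrix(R)*R0.inv()).as_rotvec()/(np.pi/2)
    print('shift',d.round(3).tolist(),'turn',w.round(3).tolist(),'rows',max(np.linalg.norm(d)*.3/.0417,np.linalg.norm(w)*90/7.16).round(1),'TCP',T.round(3),'t',round(s['time'],2),'q',s['joint_pos'].round(2).tolist())
E
echo ok
```

```text
ok
```

>>> arm_command --rows '[[85,[0.6,-1,0.3],[0,0,0]],[85,[0.6,-1,0.3],[0,0,0]],[85,[0.6,-1,0.3],[0,0,0]],[85,[0.6,-1,0.3],[0,0,0]],[85,[0.6,-1,0.3],[0,0,0]],[85,[0.6,-1,0.3],[0,0,0]],[85,[0.6,-1,0.3],[0,0,0]],[85,[0.6,-1,0.3],[0,0,0]],[85,[0.6,-1,0.3],[0,0,0]],[85,[0.6,-1,0.3],[0,0,0]]]'

```text
time: 0.93
tool_pos: [0.461, 0.2559, 0.3229]
tool_rot: [0.002, 0.232, 0.973, 0.0]
contact_force: [0.2, 0.4, 0.6]
gripper_width: 0.994
grasp_force: 0.0
```

```bash
python3 - <<'E'
from h import *
plan((.505,-.369,.054),45,-18,back=.15)
E
```

```text
shift [-0.134, -1.992, -0.602] turn [-0.19, -0.461, 0.093] rows 15.0 TCP [ 0.421 -0.342  0.142] t 0.93 q [0.37, -0.22, 1.72, -0.0, 1.64, -0.74]
```

>>> arm_command --rows '[[85,[0.1,-0.9,0.1],[0,0,0]],[85,[0.1,-0.9,0.1],[0,0,0]],[85,[0.1,-0.9,0.1],[0,0,0]],[85,[0.1,-0.9,0.1],[0,0,0]],[85,[0.1,-0.9,0.1],[0,0,0]],[85,[0.1,-0.9,0.1],[0,0,0]],[85,[0.1,-0.9,0.1],[0,0,0]],[85,[0.1,-0.9,0.1],[0,0,0]]]'

```text
time: 1.6
tool_pos: [0.4886, -0.0137, 0.3511]
tool_rot: [-0.0, 0.231, 0.973, -0.001]
contact_force: [0.2, -0.4, 0.4]
gripper_width: 0.993
grasp_force: 0.0
```

```bash
python3 - <<'E'
from h import *
plan((.505,-.369,.054),45,-18,back=.15)
w=grab('wrist'); save(w,'w1.png'); print(w['mtx'].round(1).tolist(),(-w['R'].T@w['t']).round(3),w['R'].round(2).tolist())
E
```

```text
shift [-0.226, -1.093, -0.696] turn [-0.19, -0.463, 0.093] rows 9.5 TCP [ 0.421 -0.342  0.142] t 1.6 q [-0.18, -0.32, 1.75, -0.0, 1.71, -1.28]
[[325.2, 0.0, 279.3], [0.0, 325.2, 213.9], [0.0, 0.0, 1.0]] [0.427 0.018 0.494] [[0.45, 0.89, 0.0], [0.86, -0.43, 0.27], [0.24, -0.12, -0.96]]
```

View pics/w1.png

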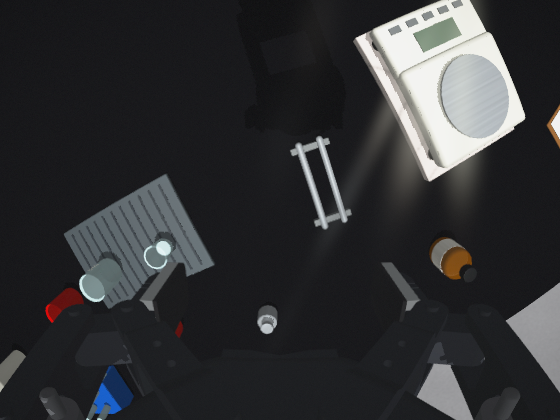

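The wrist view shows the rest's bars running from (297,148)/(322,141) to (324,225)/(347,217). The pan's centre is at (475,96), the beaker's near end (its top) at (94,287), and the jar at (158,253).

```bash
cat >> h.py <<'E'
def fpt(f,u,v,z):
    K,R,t=f['mtx'],f['R'],f['t']; x,y=(u-K[0,2])/K[0,0],(v-K[1,2])/K[1,1]; th=np.hypot(x,y)
    r=np.array([np.sin(th)*x/th,np.sin(th)*y/th,np.cos(th)]); o=-R.T@t; d=R.T@r
    return (o+d*((z-o[2])/d[2])).round(4)
E
python3 - <<'E'
from h import *
w=dict(np.load('wrist.npz'))
g=cv2.cvtColor(w['color'],cv2.COLOR_RGB2GRAY)
print('ends',[fpt(w,u,v,.016) for u,v in((297,148),(322,141),(324,225),(347,217))])
m=np.zeros_like(g);m[125:235,280:360]=(g[125:235,280:360]>90)
v,u=np.nonzero(m); Q=np.array([fpt(w,*p,.016) for p in zip(u,v)])
r=cv2.minAreaRect((Q[:,:2]*1000).astype(np.float32));print('rest',len(Q),r)
print('pan',fpt(w,475,96,.0935)); print('bk',fpt(w,94,287,.078))
# pan rim: points
print([fpt(w,u,v,.0935) for u,v in((440,96),(510,96),(475,54),(475,138))])
E
```

```text
ends [array([0.4681, 0.0261, 0.016 ]), array([0.4749, 0.0638, 0.016 ]), array([0.5929, 0.0117, 0.016 ]), array([0.5976, 0.0494, 0.016 ])]
rest 1527 ((532.6616821289062, 36.194862365722656), (59.358612060546875, 139.49835205078125), 82.44317626953125)
pan [0.4976 0.2832 0.0935]
bk [ 0.5046 -0.3617  0.078 ]
[array([0.4781, 0.2285, 0.0935]), array([0.5188, 0.3469, 0.0935]), array([0.4438, 0.3116, 0.0935]), array([0.5513, 0.2589, 0.0935])]
```

>>> arm_command --rows '[[85,[-0.2,-0.9,-0.3],[-0.19,-0.46,0.09]],[85,[-0.2,-0.9,-0.3],[-0.19,-0.46,0.09]],[85,[-0.2,-0.9,-0.3],[-0.19,-0.46,0.09]],[85,[-0.2,-0.9,-0.3],[-0.19,-0.46,0.09]],[85,[-0.2,-0.9,-0.3],[-0.19,-0.46,0.09]],[85,[-0.2,-0.9,-0.3],[-0.19,-0.46,0.09]],[85,[-0.2,-0.9,-0.3],[-0.19,-0.46,0.09]],[85,[-0.2,-0.9,-0.3],[-0.19,-0.46,0.09]],[85,[-0.2,-0.9,-0.3],[-0.19,-0.46,0.09]]]'

```text
time: 2.4
tool_pos: [0.4266, -0.2811, 0.2571]
tool_rot: [0.374, 0.147, 0.914, -0.06]
contact_force: [-0.7, 0.9, -0.2]
gripper_width: 0.993
grasp_force: 0.0
```

```bash
python3 - <<'E'
from h import *
plan((.505,-.369,.054),45,-18,back=.15)
E
```

```text
shift [-0.019, -0.202, -0.382] turn [-0.002, -0.005, 0.003] rows 3.1 TCP [ 0.421 -0.342  0.142] t 2.4 q [-0.97, -0.76, 2.32, 0.54, 0.99, -2.39]
```

>>> arm_command --rows '[[85,[-0.02,-0.2,-0.38],[0,0,0]],[85,[-0.02,-0.2,-0.38],[0,0,0]],[85,[-0.02,-0.2,-0.38],[0,0,0]],[85,[-0.02,-0.2,-0.38],[0,0,0]],[85,[-0.02,-0.2,-0.38],[0,0,0]]]'

```text
time: 2.82
tool_pos: [0.4227, -0.3378, 0.1433]
tool_rot: [0.374, 0.145, 0.914, -0.057]
contact_force: [-0.4, 0.5, 0.8]
gripper_width: 0.994
grasp_force: 0.0
```

```bash
python3 - <<'E'
from h import *
plan((.505,-.369,.054),45,-18,back=.0)
w=grab('wrist'); save(w,'w2.png')
E
```

```text
shift [0.33, -0.122, -0.357] turn [-0.004, -0.005, -0.001] rows 3.6 TCP [ 0.522 -0.374  0.036] t 2.82 q [-1.07, -0.48, 2.35, 0.74, 0.8, -2.73]
```

View pics/w2.png

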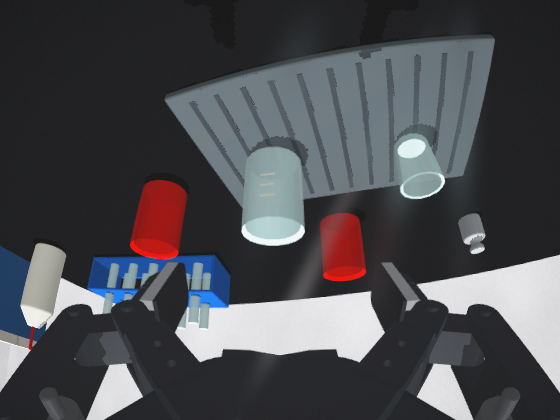

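The wrist view shows the beaker at u 243–304, with its top disc centred near (273,231), between the reds at (160,220) and (343,246). The jar at (420,165) is well clear. The fingers straddle the beaker.

```bash
python3 - <<'E'
from h import *
w=dict(np.load('wrist.npz'))
print('top',fpt(w,273.5,230,.078),fpt(w,242,228,.078),fpt(w,304.5,230,.078),'near',fpt(w,273,245,.078),'bottom far edge',fpt(w,274,148,.008))
E
```

```text
top [ 0.5013 -0.3674  0.078 ] [ 0.4902 -0.3902  0.078 ] [ 0.5093 -0.3436  0.078 ] near [ 0.5287 -0.3771  0.078 ] bottom far edge [ 0.4826 -0.3609  0.008 ]
```

>>> arm_command --rows '[[85,[0.08,-0.03,-0.09],[0,0,0]],[85,[0.16,-0.06,-0.18],[0,0,0]],[85,[0.25,-0.09,-0.27],[0,0,0]],[85,[0.33,-0.122,-0.357],[0,0,0]],[85,[0.33,-0.122,-0.357],[0,0,0]],[70,[0.33,-0.122,-0.357],[0,0,0]],[62,[0.33,-0.122,-0.357],[0,0,0]],[58,[0.33,-0.122,-0.357],[0,0,0]],[58,[0.33,-0.122,-0.357],[0,0,0]],[58,[0.33,-0.122,-0.357],[0,0,0]]]'

```text
time: 3.7
tool_pos: [0.522, -0.3781, 0.0439]
tool_rot: [0.378, 0.143, 0.913, -0.063]
contact_force: [0.4, 0.7, -0.0]
gripper_width: 0.678
grasp_force: 0.0
```

```bash
python3 - <<'E'
from h import *
plan((.505,-.369,.054),45,-18,back=.0)
w=grab('wrist'); save(w,'w3.png')
E
```

```text
shift [-0.001, 0.012, -0.025] turn [0.004, -0.001, 0.0] rows 0.2 TCP [ 0.522 -0.374  0.036] t 3.7 q [-0.92, 0.01, 2.16, 1.0, 0.49, -2.97]
```

View pics/w3.png

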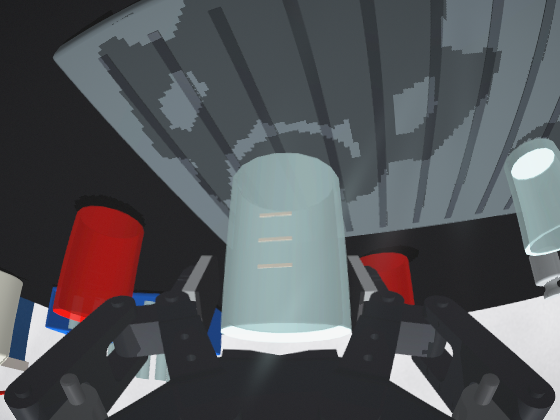

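The beaker stands between the pads at u 222–350, and the arm stopped 8 mm high. Joint 6 is at -2.97, near its limit, so I'll yaw towards radial about the beaker and then lower the rest.

```bash
python3 - <<'E'
from h import *
plan((.505,-.369,.054),45,-30)
plan((.505,-.369,.060),45,-30)
E
```

```text
shift [-0.005, 0.0, -0.023] turn [0.003, -0.002, -0.133] rows 1.7 TCP [ 0.52  -0.378  0.036] t 3.75 q [-0.92, 0.01, 2.16, 1.0, 0.49, -2.97]
shift [-0.005, 0.0, -0.003] turn [0.003, -0.002, -0.133] rows 1.7 TCP [ 0.52  -0.378  0.042] t 3.75 q [-0.92, 0.01, 2.16, 1.0, 0.49, -2.97]
```

>>> arm_command --rows '[[66,[0,0,0],[0,0,0]],[66,[0,0,0],[0,0,0]],[66,[-0.005,0,0],[0,0,-0.033]],[66,[-0.005,0,0],[0,0,-0.066]],[66,[-0.005,0,0],[0,0,-0.1]],[66,[-0.005,0,0],[0,0,-0.133]],[66,[-0.005,0,0],[0,0,-0.133]],[66,[-0.005,0,0],[0,0,-0.133]]]'

```text
time: 4.42
tool_pos: [0.5201, -0.3766, 0.0401]
tool_rot: [0.367, 0.238, 0.894, -0.099]
contact_force: [-0.1, -0.5, -0.3]
gripper_width: 0.773
grasp_force: 0.0
```

```bash
python3 - <<'E'
from h import *
plan((.505,-.369,.054),45,-30)
E
```

```text
shift [0.001, -0.004, -0.013] turn [0.0, -0.004, -0.002] rows 0.1 TCP [ 0.52  -0.378  0.036] t 4.42 q [-0.84, -0.02, 2.19, 0.82, 0.3, -2.6]
```

>>> arm_command --rows '[[60,[0,-0.004,-0.013],[0,0,0]],[57,[0,-0.004,-0.013],[0,0,0]],[55,[0,-0.004,-0.013],[0,0,0]],[54,[0,-0.004,-0.013],[0,0,0]],[54,[0,-0.004,-0.013],[0,0,0]]]'

```text
time: 4.83
tool_pos: [0.5199, -0.3786, 0.0365]
tool_rot: [0.367, 0.239, 0.893, -0.1]
contact_force: [-0.2, 0.3, -0.5]
gripper_width: 0.63
grasp_force: 0.0
```

>>> arm_command --rows '[[53,[0,0,0],[0,0,0]],[53,[0,0,0],[0,0,0]]]'

```text
time: 5.0
tool_pos: [0.52, -0.3784, 0.0365]
tool_rot: [0.367, 0.238, 0.893, -0.1]
contact_force: [0.3, -0.4, -0.1]
gripper_width: 0.62
grasp_force: 0.0
```

>>> arm_command --rows '[[52.3,[0,0,0],[0,0,0]],[52.3,[0,0,0],[0,0,0]]]'

```text
time: 5.17
tool_pos: [0.52, -0.3783, 0.0364]
tool_rot: [0.367, 0.238, 0.893, -0.1]
contact_force: [-0.1, 0.1, -0.1]
gripper_width: 0.61
grasp_force: 0.0
```

>>> arm_command --rows '[[51.8,[0,0,0],[0,0,0]],[51.8,[0,0,0],[0,0,0]]]'

```text
time: 5.33
tool_pos: [0.52, -0.3784, 0.0364]
tool_rot: [0.367, 0.238, 0.893, -0.1]
contact_force: [-1.0, -0.3, -0.1]
gripper_width: 0.603
grasp_force: 0.2
```

>>> arm_command --rows '[[51.4,[0,0,0],[0,0,0]],[51.4,[0,0,0],[0,0,0]]]'

```text
time: 5.5
tool_pos: [0.52, -0.3784, 0.0364]
tool_rot: [0.367, 0.238, 0.893, -0.1]
contact_force: [-1.0, -0.2, 0.7]
gripper_width: 0.603
grasp_force: 1.1
```

>>> arm_command --rows '[[51,[0,0,0],[0,0,0]],[51,[0,0,0],[0,0,0]]]'

```text
time: 5.67
tool_pos: [0.52, -0.3784, 0.0365]
tool_rot: [0.367, 0.238, 0.893, -0.1]
contact_force: [-1.7, -0.5, 1.6]
gripper_width: 0.601
grasp_force: 8.0
```

>>> arm_command --rows '[[51.1,[0,0,0],[0,0,0]],[51.1,[0,0,0],[0,0,0]]]'

```text
time: 5.83
tool_pos: [0.52, -0.3784, 0.0365]
tool_rot: [0.367, 0.238, 0.893, -0.1]
contact_force: [-1.0, 0.0, 1.5]
gripper_width: 0.601
grasp_force: 8.0
```

>>> arm_command --rows '[[51.1,[0,0,0.015],[0,0,0]],[51.1,[0,0,0.03],[0,0,0]],[51.1,[0,0,0.05],[0,0,0]],[51.1,[0,0,0.05],[0,0,0]]]'

```text
time: 6.17
tool_pos: [0.5205, -0.3787, 0.0526]
tool_rot: [0.368, 0.238, 0.893, -0.1]
contact_force: [0.4, -1.3, 0.1]
gripper_width: 0.602
grasp_force: 7.8
```

>>> arm_command --rows '[[51.1,[0,0,0.05],[0,0,0]],[51.1,[0,0,0.1],[0,0,0]],[51.1,[0,0,0.18],[0,0,0]],[51.1,[0,0,0.26],[0,0,0]],[51.1,[0,0,0.34],[0,0,0]],[51.1,[0,0,0.42],[0,0,0]],[51.1,[0,0,0.5],[0,0,0]],[51.1,[0,0,0.58],[0,0,0]],[51.1,[0,0,0.66],[0,0,0]],[51.1,[0,0,0.7],[0,0,0]],[51.1,[0,0,0.7],[0,0,0]]]'

```text
time: 7.08
tool_pos: [0.5211, -0.3794, 0.2661]
tool_rot: [0.37, 0.238, 0.892, -0.101]
contact_force: [0.4, -0.2, -0.9]
gripper_width: 0.595
grasp_force: 7.8
```

```bash
python3 - <<'E'
from h import *
plan((.545,-.10,.25),0,-18)
w=grab('wrist'); save(w,'w4.png')
E
```

```text
shift [0.08, 0.931, -0.137] turn [0.207, 0.458, 0.125] rows 6.8 TCP [ 0.545 -0.1    0.225] t 7.08 q [-0.84, -0.36, 2.06, 0.34, 0.71, -2.07]
```

View pics/w4.png

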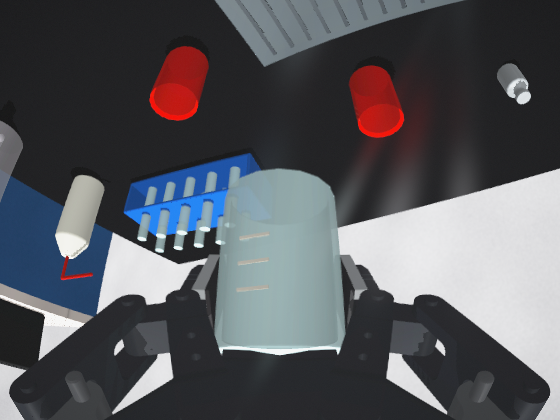

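The beaker is held upright between the pads at u 217–345, still parallel to the tool's 45° attitude, and the mat below is clear. Next I carry it towards the rest, turning as I go.

>>> arm_command --rows '[[51.1,[0.01,0.1,0],[0.02,0.045,0.01]],[51.1,[0.02,0.2,0],[0.04,0.09,0.02]],[51.1,[0.03,0.3,0],[0.06,0.135,0.04]],[51.1,[0.04,0.4,0],[0.08,0.18,0.05]],[51.1,[0.05,0.5,0],[0.1,0.23,0.06]],[51.1,[0.06,0.6,0],[0.125,0.275,0.075]],[51.1,[0.07,0.7,0],[0.145,0.32,0.09]],[51.1,[0.08,0.8,0],[0.165,0.37,0.1]],[51.1,[0.08,0.87,0],[0.185,0.41,0.11]],[51.1,[0.08,0.93,0],[0.207,0.458,0.125]],[51.1,[0.08,0.93,0],[0.207,0.458,0.125]],[51.1,[0.08,0.93,0],[0.207,0.458,0.125]]]'

```text
time: 8.13
tool_pos: [0.5437, -0.0987, 0.2583]
tool_rot: [-0.005, 0.156, 0.988, 0.001]
contact_force: [0.6, -0.9, -1.9]
gripper_width: 0.595
grasp_force: 7.8
```

```bash
python3 - <<'E'
from h import *
h=np.array([np.cos(np.radians(-7.5)),np.sin(np.radians(-7.5)),0])
print(monitor.state()['grasp_force'])
plan(np.array([.533,.034,.14])+h*.011,-45,-7.5)
E
```

```text
7.779879164882004
shift [-0.058, 0.445, -0.453] turn [0.108, 0.482, 0.111] rows 6.4 TCP [0.526 0.035 0.122] t 8.13 q [-0.31, -0.13, 1.74, 0.0, 1.54, -1.57]
```

>>> arm_command --rows '[[51.1,[0,0.04,0],[0.01,0.05,0.01]],[51.1,[-0.01,0.09,0],[0.02,0.1,0.02]],[51.1,[-0.01,0.13,0],[0.03,0.14,0.03]],[51.1,[-0.02,0.18,0],[0.045,0.19,0.045]],[51.1,[-0.03,0.22,-0.03],[0.055,0.24,0.055]],[51.1,[-0.03,0.27,-0.06],[0.065,0.29,0.065]],[51.1,[-0.04,0.31,-0.1],[0.075,0.34,0.08]],[51.1,[-0.05,0.36,-0.15],[0.085,0.39,0.09]],[51.1,[-0.05,0.4,-0.2],[0.1,0.44,0.1]],[51.1,[-0.058,0.445,-0.25],[0.108,0.482,0.111]],[51.1,[-0.058,0.445,-0.25],[0.108,0.482,0.111]],[51.1,[-0.058,0.445,-0.25],[0.108,0.482,0.111]]]'

```text
time: 9.13
tool_pos: [0.5252, 0.0337, 0.1837]
tool_rot: [-0.382, 0.061, 0.922, 0.025]
contact_force: [-0.5, -0.4, -0.3]
gripper_width: 0.601
grasp_force: 7.8
```

```bash
python3 - <<'E'
from h import *
h=np.array([np.cos(np.radians(-7.5)),np.sin(np.radians(-7.5)),0])
plan(np.array([.533,.034,.0415])+h*.011,-45,-7.5)
b=grab('side');w=grab('wrist')
c=cv2.resize(b['color'][90:290,130:330],(400,400)); cv2.imwrite('pics/m5.png',np.hstack([c,cv2.resize(w['color'],(400,400))])[...,::-1])
E
```

```text
shift [0.004, 0.004, -0.533] turn [0.001, -0.0, 0.001] rows 3.8 TCP [0.526 0.035 0.024] t 9.13 q [-0.09, 0.37, 1.47, 0.03, 2.09, -1.53]
```

View pics/m5.png

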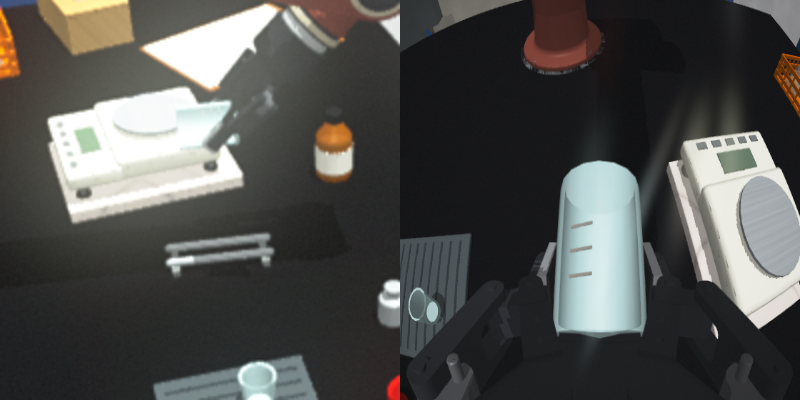

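The side crop shows the beaker held level above the rest, mouth towards the robot. The wrist view shows it centred in the pads, with its mouth at (600,185). I'll measure its axis and the rest from the side depth.

```bash
python3 - <<'E'
from h import *
f=dict(np.load('side.npz'));P=cloud(f);ok=f['z_map']>0
m=ok&(abs(P[...,0]-.53)<.09)&(abs(P[...,1]-.03)<.05)&(P[...,2]>.15)&(P[...,2]<.26)
col=f['color'].astype(int); m&=(col.min(-1)>110)
Q=P[m];print(len(Q),Q.min(0).round(3),Q.max(0).round(3))
# top/bottom silhouettes by x
for lo in np.arange(.46,.58,.015):
    q=Q[(Q[:,0]>lo)&(Q[:,0]<lo+.015)]
    if len(q)>8: print(round(lo,3),len(q),'z',np.percentile(q[:,2],[2,98]).round(3),'ymin',np.percentile(q[:,1],3).round(4))
# bars: line per bar from side, top points
m=ok&(P[...,2]>.013)&(P[...,2]<.03)&(abs(P[...,0]-.533)<.05)&(abs(P[...,1]-.03)<.05)
R=P[m]; print('bars',len(R)); h=np.radians(-7.5)
c=-np.sin(h)*(R[:,0]-.533)+np.cos(h)*(R[:,1]-.034); hh,e=np.histogram(c,bins=np.arange(-.04,.04,.003));print([(round(a,3),int(b)) for a,b in zip(e,hh) if b])
E
```

```text
546 [ 0.494 -0.019  0.181] [0.592 0.08  0.258]
0.49 99 z [0.182 0.227] ymin 0.0108
0.505 144 z [0.184 0.228] ymin 0.0077
0.52 140 z [0.183 0.228] ymin -0.0007
0.535 96 z [0.19  0.228] ymin -0.0057
0.55 65 z [0.184 0.24 ] ymin -0.0058
bars 271
[(np.float64(-0.034), 1), (np.float64(-0.025), 1), (np.float64(-0.022), 21), (np.float64(-0.019), 58), (np.float64(-0.016), 40), (np.float64(-0.013), 17), (np.float64(-0.01), 1), (np.float64(0.008), 5), (np.float64(0.011), 42), (np.float64(0.014), 52), (np.float64(0.017), 22), (np.float64(0.02), 8), (np.float64(0.023), 3)]
```

>>> arm_command --rows '[[51.1,[0.004,0.004,-0.07],[0,0,0]],[51.1,[0.004,0.004,-0.14],[0,0,0]],[51.1,[0.004,0.004,-0.21],[0,0,0]],[51.1,[0.004,0.004,-0.28],[0,0,0]],[51.1,[0.004,0.004,-0.35],[0,0,0]],[51.1,[0.004,0.004,-0.41],[0,0,0]],[51.1,[0.004,0.004,-0.46],[0,0,0]],[51.1,[0.004,0.004,-0.49],[0,0,0]],[51.1,[0.004,0.004,-0.5],[0,0,0]],[51.1,[0.004,0.004,-0.5],[0,0,0]]]'

```text
time: 10.07
tool_pos: [0.5279, 0.0351, 0.0366]
tool_rot: [-0.38, 0.061, 0.923, 0.025]
contact_force: [0.4, 0.0, 0.4]
gripper_width: 0.596
grasp_force: 7.8
```

>>> arm_command --rows '[[51.1,[0,0,-0.008],[0,0,0]],[51.1,[0,0,-0.016],[0,0,0]],[51.1,[0,0,-0.016],[0,0,0]]]'

```text
time: 10.32
tool_pos: [0.5282, 0.0354, 0.0319]
tool_rot: [-0.38, 0.061, 0.923, 0.025]
contact_force: [-0.5, 1.3, -0.4]
gripper_width: 0.6
grasp_force: 7.8
```

```bash
python3 - <<'E'
from h import *
s=monitor.state();print(s['contact_force'],s['ft_torque'])
h=np.array([np.cos(np.radians(-7.5)),np.sin(np.radians(-7.5)),0])
plan(np.array([.533,.034,.0415])+h*.011,-45,-7.5)
E
```

```text
[-0.48273517  1.30743437 -0.43347497] [-0.08402952 -0.36989497 -0.00913026]
shift [-0.006, -0.002, -0.027] turn [0.001, 0.003, 0.0] rows 0.2 TCP [0.526 0.035 0.024] t 10.32 q [-0.09, 0.56, 1.5, 0.03, 1.86, -1.53]
```

>>> arm_command --rows '[[51.1,[-0.003,0,-0.005],[0,0,0]],[51.1,[-0.003,0,-0.01],[0,0,0]],[51.1,[-0.003,0,-0.01],[0,0,0]]]'

```text
time: 10.57
tool_pos: [0.5267, 0.0355, 0.0283]
tool_rot: [-0.38, 0.061, 0.923, 0.025]
contact_force: [-0.7, -0.5, -1.0]
gripper_width: 0.598
grasp_force: 7.8
```

>>> arm_command --rows '[[51.1,[0,0,-0.005],[0,0,0]],[51.1,[0,0,-0.007],[0,0,0]],[51.1,[0,0,-0.007],[0,0,0]]]'

```text
time: 10.82
tool_pos: [0.5267, 0.0354, 0.0262]
tool_rot: [-0.38, 0.061, 0.922, 0.025]
contact_force: [0.1, -0.4, -1.3]
gripper_width: 0.602
grasp_force: 7.8
```

>>> arm_command --rows '[[51.1,[0,0,-0.004],[0,0,0]],[51.1,[0,0,-0.004],[0,0,0]]]'

```text
time: 10.98
tool_pos: [0.5268, 0.0354, 0.025]
tool_rot: [-0.38, 0.061, 0.922, 0.025]
contact_force: [-0.1, 0.0, -1.0]
gripper_width: 0.598
grasp_force: 7.8
```

>>> arm_command --rows '[[51.1,[0,0,-0.004],[0,0,0]],[51.1,[0,0,-0.004],[0,0,0]]]'

```text
time: 11.15
tool_pos: [0.5269, 0.0354, 0.0241]
tool_rot: [-0.38, 0.061, 0.923, 0.025]
contact_force: [0.4, -0.6, -0.3]
gripper_width: 0.599
grasp_force: 7.4
```

>>> arm_command --rows '[[51.1,[0,0,-0.004],[0,0,0]],[51.1,[0,0,-0.004],[0,0,0]]]'

```text
time: 11.32
tool_pos: [0.5269, 0.0357, 0.0228]
tool_rot: [-0.38, 0.061, 0.923, 0.025]
contact_force: [0.3, 1.2, -0.2]
gripper_width: 0.597
grasp_force: 0.5
```

>>> arm_command --rows '[[51.1,[0,0,-0.004],[0,0,0]],[51.1,[0,0,-0.004],[0,0,0]]]'

```text
time: 11.48
tool_pos: [0.527, 0.0358, 0.0216]
tool_rot: [-0.38, 0.061, 0.923, 0.025]
contact_force: [1.2, 2.3, -0.1]
gripper_width: 0.6
grasp_force: 1.0
```

Sideways force shows one bar was met first, so the beaker sits slightly to -y. I'll shift +2 mm and open slowly.

>>> arm_command --rows '[[51.1,[0,0.003,0],[0,0,0]],[51.1,[0,0.006,0],[0,0,0]],[51.1,[0,0.006,0],[0,0,0]]]'

```text
time: 11.73
tool_pos: [0.5267, 0.037, 0.0214]
tool_rot: [-0.38, 0.061, 0.922, 0.024]
contact_force: [0.5, -0.8, 1.4]
gripper_width: 0.597
grasp_force: 0.3
```

>>> arm_command --rows '[[51.6,[0,0,0],[0,0,0]],[52.2,[0,0,0],[0,0,0]],[53,[0,0,0],[0,0,0]],[54,[0,0,0],[0,0,0]],[56,[0,0,0],[0,0,0]],[60,[0,0,0],[0,0,0]],[64,[0,0,0],[0,0,0]],[68,[0,0,0],[0,0,0]],[68,[0,0,0],[0,0,0]]]'

```text
time: 12.48
tool_pos: [0.5269, 0.0372, 0.0216]
tool_rot: [-0.38, 0.061, 0.923, 0.025]
contact_force: [0.4, 0.0, -0.8]
gripper_width: 0.795
grasp_force: 0.0
```

```bash
python3 - <<'E'
from h import *
s=monitor.state();print(s['contact_force'],s['grasp_force'])
h=np.array([np.cos(np.radians(-7.5)),np.sin(np.radians(-7.5)),0])
G=np.array([.533,.035,.0415])+h*.011
plan(G,-45,-7.5,back=.12)
b=grab('side');w=grab('wrist')
c=cv2.resize(b['color'][150:290,170:310],(400,400)); cv2.imwrite('pics/m6.png',np.hstack([c,cv2.resize(w['color'],(400,400))])[...,::-1])
E
```

```text
[ 0.41204239  0.00092078 -0.81864112] 0.0
shift [0.279, -0.041, 0.29] turn [0.001, 0.002, 0.0] rows 2.9 TCP [0.611 0.025 0.109] t 12.48 q [-0.09, 0.57, 1.5, 0.03, 1.85, -1.53]
```

View pics/m6.png

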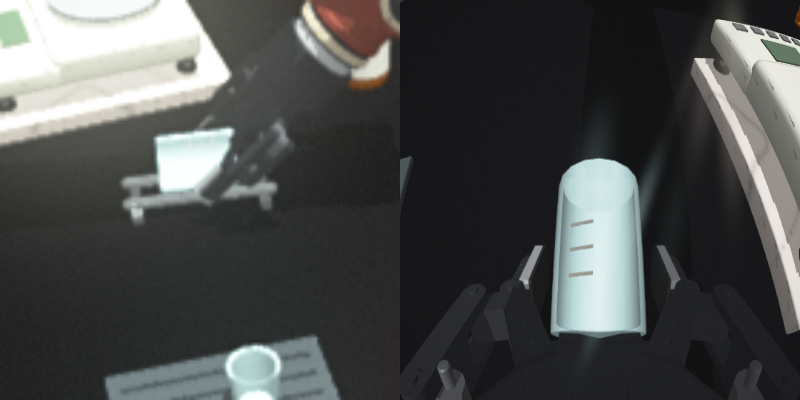

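The beaker lies on the bars, mouth towards the robot, clear of the open pads. I'll withdraw along the tool axis.

>>> arm_command --rows '[[68,[0.06,-0.009,0.06],[0,0,0]],[70,[0.14,-0.02,0.14],[0,0,0]],[80,[0.21,-0.03,0.21],[0,0,0]],[85,[0.28,-0.04,0.29],[0,0,0]],[85,[0.28,-0.04,0.45],[0,0,0]],[85,[0.28,-0.04,0.6],[0,0,0]],[85,[0.2,-0.04,0.7],[-0.02,-0.08,0]],[85,[0.1,-0.04,0.75],[-0.04,-0.16,0]],[85,[0.0,-0.04,0.75],[-0.06,-0.24,0]],[85,[-0.1,-0.04,0.75],[-0.08,-0.32,0]],[85,[-0.15,-0.04,0.75],[-0.1,-0.4,0]],[85,[-0.15,-0.04,0.75],[-0.1,-0.4,0]]]'

```text
time: 13.58
tool_pos: [0.4773, 0.026, 0.247]
tool_rot: [-0.069, 0.079, 0.994, -0.029]
contact_force: [0.5, 0.6, 0.0]
gripper_width: 0.996
grasp_force: 0.0
```

```bash
python3 - <<'E'
from h import *
b=grab('side');w=grab('wrist');f=b
h=np.array([np.cos(np.radians(-7.5)),np.sin(np.radians(-7.5)),0])
P=cloud(f);ok=f['z_map']>0
m=ok&(abs(P[...,0]-.53)<.09)&(abs(P[...,1]-.035)<.05)&(P[...,2]>.03)&(P[...,2]<.09)
Q=P[m];D=Q[:,:2]-[.533,.034];al=D@h[:2];c=D@[-h[1],h[0]]
print(len(Q),'along',np.percentile(al,[1,5,50,95,99]).round(3),'c',np.percentile(c,[1,5,50,95,99]).round(3),'z',np.percentile(Q[:,2],[1,99]).round(3))
# circle fit in (c,z)
A=np.c_[2*c,2*Q[:,2],np.ones(len(c))];s=np.linalg.lstsq(A,c**2+Q[:,2]**2,rcond=None)[0];print('c,z,r',s[:2].round(4),np.sqrt(s[2]+s[0]**2+s[1]**2).round(4))
plan(np.array([.533,.036,.0415])-h*.011,45,-7.5,back=.12)
c=cv2.resize(b['color'][150:290,170:310],(400,400)); cv2.imwrite('pics/m7.png',np.hstack([c,cv2.resize(w['color'],(400,400))])[...,::-1])
save(w,'w7.png')
E
```

```text
521 along [-0.035 -0.032 -0.     0.031  0.034] c [-0.025 -0.024 -0.017  0.009  0.014] z [0.031 0.069]
c,z,r [-0.0002  0.0439] 0.0226
shift [-0.082, 0.068, -0.463] turn [-0.043, -0.585, 0.034] rows 7.4 TCP [0.455 0.046 0.109] t 13.68 q [-0.07, -0.21, 1.84, -0.06, 1.65, -1.48]
```

View pics/w7.png

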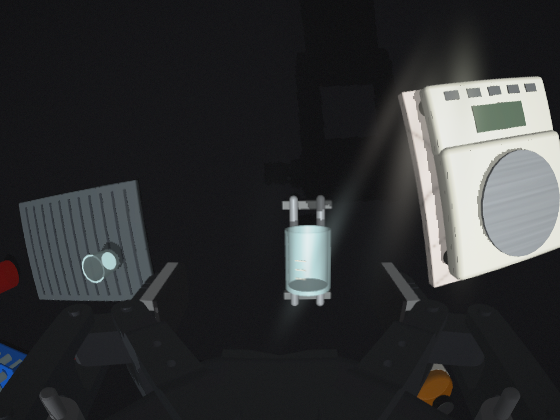

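The wrist view shows the beaker lying centred on the bars at (307,262), parallel to them. The pan's centre is at about (521,203).

```bash
python3 - <<'E'
from h import *
w=dict(np.load('wrist.npz'))
for p in((307.5,262),(285.5,250),(330,250),(287,285),(330,285)): print(p,fpt(w,*p,.0415))
for p in((521,203),(482,203),(560,203),(521,150),(521,256)): print(p,fpt(w,*p,.0935))
E
```

```text
(307.5, 262) [0.5363 0.036  0.0415]
(285.5, 250) [0.5188 0.0133 0.0415]
(330, 250) [0.526  0.0631 0.0415]
(287, 285) [0.5607 0.0088 0.0415]
(330, 285) [0.5679 0.0582 0.0415]
(521, 203) [0.4969 0.2818 0.0935]
(482, 203) [0.4896 0.2273 0.0935]
(560, 203) [0.5056 0.348  0.0935]
(521, 150) [0.4393 0.2879 0.0935]
(521, 256) [0.5577 0.2815 0.0935]
```

>>> arm_command --rows '[[85,[-0.05,0.06,0],[-0.04,-0.585,0.03]],[85,[-0.082,0.068,0],[-0.04,-0.585,0.03]],[85,[-0.082,0.068,0],[-0.04,-0.585,0.03]],[85,[-0.082,0.068,0],[-0.04,-0.585,0.03]],[85,[-0.082,0.068,-0.1],[-0.04,-0.585,0.03]],[85,[-0.082,0.068,-0.2],[-0.04,-0.585,0.03]],[85,[-0.082,0.068,-0.3],[-0.04,-0.585,0.03]],[85,[-0.082,0.068,-0.4],[-0.04,-0.585,0.03]],[85,[-0.082,0.068,-0.46],[-0.04,-0.585,0.03]],[85,[-0.082,0.068,-0.46],[-0.04,-0.585,0.03]]]'

```text
time: 14.52
tool_pos: [0.4642, 0.0477, 0.1074]
tool_rot: [0.374, 0.064, 0.925, -0.024]
contact_force: [0.1, 0.9, -1.0]
gripper_width: 0.999
grasp_force: 0.0
```

```bash
python3 - <<'E'
from h import *
h=np.array([np.cos(np.radians(-7.5)),np.sin(np.radians(-7.5)),0])
plan(np.array([.533,.036,.0415])-h*.011,45,-7.5)
w=grab('wrist')
g=w['color'].astype(int); save(w,'w8.png')
E
```

```text
shift [0.252, -0.042, -0.278] turn [-0.004, -0.01, 0.004] rows 2.7 TCP [0.54  0.035 0.024] t 14.52 q [-0.0, -0.78, 2.58, -0.16, 0.58, -1.33]
```

View pics/w8.png

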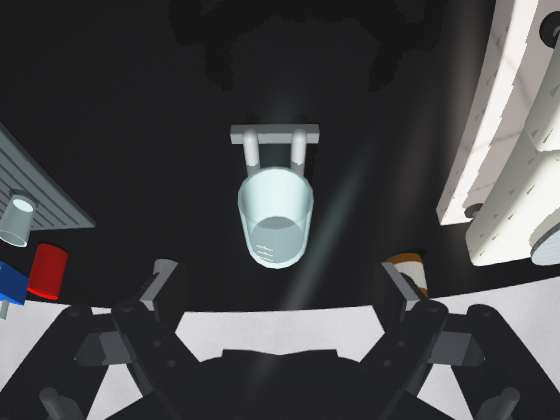

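The wrist view shows the beaker's open mouth facing the gripper at (275,200) on the bars, with nothing in the fingers' way. (That makes 11 pictures viewed, one over the limit of 10, so I'll use numbers only from here.)

>>> arm_command --rows '[[85,[0.06,-0.01,-0.07],[0,-0.01,0]],[85,[0.12,-0.02,-0.14],[0,-0.01,0]],[80,[0.19,-0.035,-0.21],[0,-0.01,0]],[75,[0.252,-0.045,-0.27],[0,-0.01,0]],[70,[0.252,-0.045,-0.278],[0,-0.01,0]],[64,[0.252,-0.045,-0.278],[0,-0.01,0]],[60,[0.252,-0.045,-0.278],[0,-0.01,0]],[57,[0.252,-0.045,-0.278],[0,-0.01,0]],[57,[0.252,-0.045,-0.278],[0,-0.01,0]]]'

```text
time: 15.32
tool_pos: [0.5418, 0.0344, 0.03]
tool_rot: [0.387, 0.064, 0.92, -0.023]
contact_force: [0.6, -0.2, 0.3]
gripper_width: 0.669
grasp_force: 0.0
```

```bash
python3 - <<'E'
from h import *
h=np.array([np.cos(np.radians(-7.5)),np.sin(np.radians(-7.5)),0])
plan(np.array([.533,.035,.0415])-h*.011,45,-7.5); print(monitor.state()['contact_force'])
E
```

```text
shift [-0.007, -0.001, -0.021] turn [-0.004, 0.007, 0.003] rows 0.2 TCP [0.54  0.034 0.024] t 15.32 q [-0.04, -0.25, 2.43, -0.35, 0.18, -1.15]
[ 0.59092969 -0.17196149  0.27233044]
```

>>> arm_command --rows '[[57,[-0.004,0,-0.01],[0,0.007,0]],[56,[-0.007,0,-0.018],[0,0.007,0]],[55,[-0.007,0,-0.018],[0,0.007,0]],[54,[-0.007,0,-0.018],[0,0.007,0]],[54,[-0.007,0,-0.018],[0,0.007,0]]]'

```text
time: 15.73
tool_pos: [0.5387, 0.0343, 0.022]
tool_rot: [0.38, 0.064, 0.922, -0.023]
contact_force: [0.5, 0.4, 0.2]
gripper_width: 0.632
grasp_force: 0.0
```

>>> arm_command --rows '[[53,[0,0,0],[0,0,0]],[53,[0,0,0],[0,0,0]]]'

```text
time: 15.9
tool_pos: [0.5388, 0.0343, 0.0219]
tool_rot: [0.38, 0.064, 0.923, -0.023]
contact_force: [-0.7, 0.2, 0.8]
gripper_width: 0.625
grasp_force: 0.0
```

>>> arm_command --rows '[[52.4,[0,0,0],[0,0,0]],[52.4,[0,0,0],[0,0,0]]]'

```text
time: 16.07
tool_pos: [0.5388, 0.0342, 0.0218]
tool_rot: [0.38, 0.064, 0.923, -0.023]
contact_force: [0.4, -0.6, 0.3]
gripper_width: 0.615
grasp_force: 0.0
```

>>> arm_command --rows '[[51.9,[0,0,0],[0,0,0]],[51.9,[0,0,0],[0,0,0]]]'

```text
time: 16.23
tool_pos: [0.5388, 0.0343, 0.0219]
tool_rot: [0.38, 0.064, 0.923, -0.023]
contact_force: [-0.4, 0.5, 0.1]
gripper_width: 0.607
grasp_force: 0.3
```

>>> arm_command --rows '[[51.5,[0,0,0],[0,0,0]],[51.5,[0,0,0],[0,0,0]]]'

```text
time: 16.4
tool_pos: [0.5388, 0.0344, 0.0219]
tool_rot: [0.38, 0.064, 0.923, -0.023]
contact_force: [0.6, 2.3, 0.3]
gripper_width: 0.603
grasp_force: 0.5
```

>>> arm_command --rows '[[51.2,[0,0,0],[0,0,0]],[51.2,[0,0,0],[0,0,0]]]'

```text
time: 16.57
tool_pos: [0.5388, 0.0343, 0.0219]
tool_rot: [0.38, 0.064, 0.922, -0.023]
contact_force: [-0.5, 0.8, 0.5]
gripper_width: 0.599
grasp_force: 0.5
```

>>> arm_command --rows '[[51,[0,0,0],[0,0,0]],[51,[0,0,0],[0,0,0]]]'

```text
time: 16.73
tool_pos: [0.5389, 0.0343, 0.022]
tool_rot: [0.38, 0.064, 0.922, -0.023]
contact_force: [-0.5, 1.2, 0.4]
gripper_width: 0.6
grasp_force: 0.7
```

>>> arm_command --rows '[[51,[0,0.002,0],[0,0,0]],[51,[0,0.003,0],[0,0,0]],[51,[0,0.003,0],[0,0,0]]]'

```text
time: 16.98
tool_pos: [0.5387, 0.0351, 0.0218]
tool_rot: [0.38, 0.064, 0.923, -0.023]
contact_force: [-0.2, -0.2, 0.3]
gripper_width: 0.599
grasp_force: 0.4
```

>>> arm_command --rows '[[50.8,[0,0,0],[0,0,0]],[50.8,[0,0,0],[0,0,0]]]'

```text
time: 17.15
tool_pos: [0.5387, 0.0351, 0.0218]
tool_rot: [0.38, 0.064, 0.923, -0.023]
contact_force: [-0.4, -0.6, 0.6]
gripper_width: 0.595
grasp_force: 0.5
```

>>> arm_command --rows '[[50.6,[0,0,0],[0,0,0]],[50.6,[0,0,0],[0,0,0]]]'

```text
time: 17.32
tool_pos: [0.5387, 0.0351, 0.0218]
tool_rot: [0.38, 0.064, 0.923, -0.023]
contact_force: [-0.4, -1.7, 0.1]
gripper_width: 0.593
grasp_force: 2.3
```

>>> arm_command --rows '[[50.4,[0,0,0],[0,0,0]],[50.4,[0,0,0],[0,0,0]]]'

```text
time: 17.48
tool_pos: [0.5388, 0.0351, 0.0219]
tool_rot: [0.38, 0.064, 0.923, -0.023]
contact_force: [-0.6, -1.6, -0.1]
gripper_width: 0.586
grasp_force: 8.5
```

>>> arm_command --rows '[[50.4,[0,-0.001,0.01],[0,0,0]],[50.4,[0,-0.001,0.03],[0,0,0]],[50.4,[0,-0.001,0.05],[0,0,0]],[50.4,[0,-0.001,0.05],[0,0,0]]]'

```text
time: 17.82
tool_pos: [0.5398, 0.035, 0.0387]
tool_rot: [0.381, 0.064, 0.922, -0.023]
contact_force: [0.8, -0.7, -0.4]
gripper_width: 0.588
grasp_force: 8.6
```

>>> arm_command --rows '[[50.4,[0,0,0.06],[0,0,0]],[50.4,[0,0,0.12],[0,0,0]],[50.4,[0,0,0.18],[0,0,0]],[50.4,[0,0,0.25],[0,0,0]],[50.4,[0,0,0.32],[0,0,0]],[50.4,[0,0,0.39],[0,0,0]],[50.4,[0,0,0.46],[0,0,0]],[50.4,[0,0,0.53],[0,0,0]],[50.4,[0,0,0.6],[0,0,0]],[50.4,[0,0,0.67],[0,0,0]],[50.4,[0,0,0.7],[0,0,0]],[50.4,[0,0,0.7],[0,0,0]]]'

```text
time: 18.82
tool_pos: [0.54, 0.0349, 0.2508]
tool_rot: [0.383, 0.064, 0.921, -0.023]
contact_force: [0.0, -0.0, -0.1]
gripper_width: 0.594
grasp_force: 8.8
```

```bash
python3 - <<'E'
from h import *
f=grab('side');P=cloud(f);ok=f['z_map']>0
m=ok&(abs(P[...,0]-.53)<.09)&(abs(P[...,1]-.035)<.06)&(P[...,2]>.2)&(P[...,2]<.34)&(f['color'].astype(int).min(-1)>110)
Q=P[m];print(len(Q),np.percentile(Q,[2,98],axis=0).round(3))
for lo in np.arange(.48,.6,.015):
    q=Q[(Q[:,0]>lo)&(Q[:,0]<lo+.015)]
    if len(q)>8: print(round(lo,3),len(q),np.percentile(q[:,2],[3,97]).round(3))
plan((.54,.15,.28),0,0)
E
```

```text
659 [[ 0.457 -0.016  0.252]
 [ 0.565  0.067  0.328]]
0.495 54 [0.251 0.306]
0.51 126 [0.25  0.297]
0.525 156 [0.253 0.296]
0.54 154 [0.253 0.296]
0.555 118 [0.254 0.297]
shift [0.003, 0.384, 0.023] turn [0.03, 0.498, 0.084] rows 6.4 TCP [0.54  0.15  0.255] t 18.87 q [-0.04, -0.66, 2.29, -0.09, 0.74, -1.43]
```

>>> arm_command --rows '[[50.4,[0,0.04,0.01],[0,0.05,0.01]],[50.4,[0,0.08,0.02],[0,0.1,0.02]],[50.4,[0,0.12,0.03],[0.01,0.15,0.03]],[50.4,[0,0.16,0.04],[0.01,0.2,0.03]],[50.4,[0,0.2,0.04],[0.01,0.25,0.04]],[50.4,[0,0.24,0.04],[0.02,0.3,0.05]],[50.4,[0,0.28,0.04],[0.02,0.35,0.06]],[50.4,[0,0.32,0.04],[0.02,0.4,0.07]],[50.4,[0,0.36,0.04],[0.03,0.45,0.08]],[50.4,[0,0.38,0.04],[0.03,0.5,0.084]],[50.4,[0,0.38,0.04],[0.03,0.5,0.084]]]'

```text
time: 19.78
tool_pos: [0.5394, 0.1494, 0.2555]
tool_rot: [-0.006, -0.001, 1.0, -0.001]
contact_force: [-0.9, -1.1, -1.2]
gripper_width: 0.59
grasp_force: 8.8
```

```bash
python3 - <<'E'
from h import *
plan((.498,.282,.22),-45,12)
E
```

```text
shift [-0.196, 0.43, -0.177] turn [-0.051, 0.491, 0.126] rows 6.4 TCP [0.481 0.278 0.202] t 19.78 q [0.14, -0.11, 1.73, 0.0, 1.53, -1.43]
```

>>> arm_command --rows '[[50.4,[-0.02,0.04,0],[-0.005,0.05,0.01]],[50.4,[-0.04,0.08,0],[-0.01,0.1,0.025]],[50.4,[-0.06,0.13,0],[-0.015,0.15,0.04]],[50.4,[-0.08,0.17,0],[-0.02,0.2,0.05]],[50.4,[-0.1,0.21,0],[-0.025,0.25,0.06]],[50.4,[-0.12,0.26,0],[-0.03,0.3,0.075]],[50.4,[-0.14,0.3,-0.03],[-0.035,0.35,0.09]],[50.4,[-0.16,0.34,-0.06],[-0.04,0.4,0.1]],[50.4,[-0.18,0.39,-0.1],[-0.045,0.45,0.115]],[50.4,[-0.196,0.43,-0.13],[-0.051,0.491,0.126]],[50.4,[-0.196,0.43,-0.13],[-0.051,0.491,0.126]],[50.4,[-0.196,0.43,-0.13],[-0.051,0.491,0.126]]]'

```text
time: 20.78
tool_pos: [0.4789, 0.2775, 0.217]
tool_rot: [-0.379, -0.096, 0.919, -0.04]
contact_force: [0.5, 0.0, -0.4]
gripper_width: 0.589
grasp_force: 8.8
```

```bash
python3 - <<'E'
from h import *
f=grab('side');P=cloud(f);ok=f['z_map']>0
m=ok&(np.hypot(P[...,0]-.498,P[...,1]-.282)<.045)&(P[...,2]>.14)&(P[...,2]<.31)&(f['color'].astype(int).min(-1)>110)
Q=P[m];print(len(Q),np.percentile(Q,[2,98],axis=0).round(3))
for lo in np.arange(.15,.28,.01):
    q=Q[(Q[:,2]>lo)&(Q[:,2]<lo+.01)]
    if len(q)>8:
        print(round(lo,3),len(q),'x',np.percentile(q[:,0],[2,98]).round(3),'y',np.percentile(q[:,1],[2,50]).round(3))
q=Q[(Q[:,2]>.17)&(Q[:,2]<.23)]
plan((.498,.282,.1395),-45,12)
w=grab('wrist')
E
```

```text
490 [[0.472 0.247 0.189]
 [0.52  0.308 0.258]]
0.18 17 x [0.473 0.519] y [0.257 0.263]
0.19 60 x [0.472 0.521] y [0.253 0.261]
0.2 63 x [0.473 0.522] y [0.255 0.261]
0.21 57 x [0.472 0.52 ] y [0.246 0.262]
0.22 44 x [0.47  0.522] y [0.245 0.265]
0.23 47 x [0.472 0.51 ] y [0.243 0.263]
0.24 95 x [0.473 0.514] y [0.249 0.272]
0.25 106 x [0.472 0.518] y [0.25  0.289]
shift [0.004, 0.003, -0.324] turn [-0.0, 0.004, 0.0] rows 2.3 TCP [0.481 0.278 0.122] t 20.83 q [0.34, 0.39, 1.38, 0.11, 2.14, -1.41]
```

The beaker is upright over the pan's centre, with its axis at about (0.497, 0.282) and its base at 0.189. I'll lower it to just above the pan, then in small steps.

>>> arm_command --rows '[[50.4,[0.004,0.002,-0.04],[0,0,0]],[50.4,[0.004,0.002,-0.08],[0,0,0]],[50.4,[0.004,0.002,-0.12],[0,0,0]],[50.4,[0.004,0.002,-0.16],[0,0,0]],[50.4,[0.004,0.002,-0.2],[0,0,0]],[50.4,[0.004,0.002,-0.24],[0,0,0]],[50.4,[0.004,0.002,-0.27],[0,0,0]],[50.4,[0.004,0.002,-0.28],[0,0,0]],[50.4,[0.004,0.002,-0.28],[0,0,0]]]'

```text
time: 21.63
tool_pos: [0.4806, 0.2783, 0.1345]
tool_rot: [-0.379, -0.097, 0.92, -0.04]
contact_force: [-0.7, -0.7, -0.5]
gripper_width: 0.589
grasp_force: 8.8
```

>>> arm_command --rows '[[50.4,[0,0,-0.004],[0,0,0]],[50.4,[0,0,-0.008],[0,0,0]],[50.4,[0,0,-0.012],[0,0,0]],[50.4,[0,0,-0.012],[0,0,0]]]'

```text
time: 21.97
tool_pos: [0.4814, 0.2786, 0.1326]
tool_rot: [-0.377, -0.097, 0.92, -0.039]
contact_force: [-0.1, -0.7, -0.8]
gripper_width: 0.595
grasp_force: 8.8
```

>>> arm_command --rows '[[50.4,[0,0,-0.004],[0,0,0]],[50.4,[0,0,-0.007],[0,0,0]],[50.4,[0,0,-0.007],[0,0,0]]]'

```text
time: 22.22
tool_pos: [0.4812, 0.2785, 0.1301]
tool_rot: [-0.378, -0.097, 0.92, -0.04]
contact_force: [0.5, 0.3, -0.1]
gripper_width: 0.592
grasp_force: 8.8
```

>>> arm_command --rows '[[50.4,[0,0,-0.004],[0,0,0]],[50.4,[0,0,-0.004],[0,0,0]],[50.4,[0,0,-0.004],[0,0,0]]]'

```text
time: 22.47
tool_pos: [0.4811, 0.2785, 0.1289]
tool_rot: [-0.378, -0.097, 0.92, -0.04]
contact_force: [-0.2, -0.4, -1.0]
gripper_width: 0.593
grasp_force: 8.8
```

>>> arm_command --rows '[[50.4,[0,0,-0.004],[0,0,0]],[50.4,[0,0,-0.007],[0,0,0]],[50.4,[0,0,-0.007],[0,0,0]]]'

```text
time: 22.72
tool_pos: [0.4811, 0.2784, 0.1266]
tool_rot: [-0.378, -0.097, 0.92, -0.04]
contact_force: [0.5, 0.1, -0.8]
gripper_width: 0.592
grasp_force: 8.8
```

>>> arm_command --rows '[[50.4,[0,0,-0.004],[0,0,0]],[50.4,[0,0,-0.005],[0,0,0]],[50.4,[0,0,-0.005],[0,0,0]]]'

```text
time: 22.97
tool_pos: [0.4811, 0.2784, 0.1252]
tool_rot: [-0.378, -0.097, 0.92, -0.04]
contact_force: [-0.1, 0.7, -0.6]
gripper_width: 0.593
grasp_force: 8.8
```

>>> arm_command --rows '[[50.4,[0,0,-0.004],[0,0,0]],[50.4,[0,0,-0.005],[0,0,0]],[50.4,[0,0,-0.005],[0,0,0]]]'

```text
time: 23.22
tool_pos: [0.4811, 0.2785, 0.1237]
tool_rot: [-0.378, -0.097, 0.92, -0.04]
contact_force: [-0.3, -0.2, -0.2]
gripper_width: 0.595
grasp_force: 8.8
```

>>> arm_command --rows '[[50.4,[0,0,-0.004],[0,0,0]],[50.4,[0,0,-0.004],[0,0,0]],[50.4,[0,0,-0.004],[0,0,0]]]'

```text
time: 23.47
tool_pos: [0.4812, 0.2785, 0.1228]
tool_rot: [-0.378, -0.097, 0.92, -0.04]
contact_force: [1.0, -0.4, -1.2]
gripper_width: 0.594
grasp_force: 8.9
```

>>> arm_command --rows '[[50.4,[0,0,-0.004],[0,0,0]],[50.4,[0,0,-0.004],[0,0,0]]]'

```text
time: 23.63
tool_pos: [0.4813, 0.2785, 0.1217]
tool_rot: [-0.378, -0.097, 0.92, -0.04]
contact_force: [0.2, 0.2, 0.9]
gripper_width: 0.593
grasp_force: 9.0
```

>>> arm_command --rows '[[50.4,[0,0,-0.004],[0,0,0]],[50.4,[0,0,-0.004],[0,0,0]]]'

```text
time: 23.8
tool_pos: [0.4813, 0.2785, 0.1206]
tool_rot: [-0.378, -0.097, 0.92, -0.04]
contact_force: [0.7, -0.1, 2.4]
gripper_width: 0.594
grasp_force: 9.1
```

>>> arm_command --rows '[[50.4,[0,0,-0.004],[0,0,0]],[50.4,[0,0,-0.004],[0,0,0]]]'

```text
time: 23.97
tool_pos: [0.4813, 0.2785, 0.1195]
tool_rot: [-0.378, -0.097, 0.92, -0.04]
contact_force: [-0.5, 0.0, 4.3]
gripper_width: 0.593
grasp_force: 9.2
```

The pan carries it (force up 5 N). I'll ease up so the spring bears about the beaker's weight, then release slowly.

>>> arm_command --rows '[[50.4,[0,0,0.003],[0,0,0]],[50.4,[0,0,0.006],[0,0,0]],[50.4,[0,0,0.006],[0,0,0]],[50.4,[0,0,0.006],[0,0,0]]]'

```text
time: 24.3
tool_pos: [0.4813, 0.2785, 0.1208]
tool_rot: [-0.378, -0.097, 0.92, -0.04]
contact_force: [1.2, 0.4, 1.8]
gripper_width: 0.597
grasp_force: 9.1
```

>>> arm_command --rows '[[50.6,[0,0,0],[0,0,0]],[50.9,[0,0,0],[0,0,0]],[51.3,[0,0,0],[0,0,0]],[51.8,[0,0,0],[0,0,0]],[52.4,[0,0,0],[0,0,0]],[53.2,[0,0,0],[0,0,0]],[55,[0,0,0],[0,0,0]],[58,[0,0,0],[0,0,0]],[62,[0,0,0],[0,0,0]],[66,[0,0,0],[0,0,0]],[68,[0,0,0],[0,0,0]],[68,[0,0,0],[0,0,0]]]'

```text
time: 25.3
tool_pos: [0.4812, 0.2785, 0.1209]
tool_rot: [-0.378, -0.097, 0.92, -0.04]
contact_force: [-0.0, -0.1, -0.5]
gripper_width: 0.79
grasp_force: 0.0
```

```bash
python3 - <<'E'
from h import *
f=grab('side');P=cloud(f);ok=f['z_map']>0
m=ok&(np.hypot(P[...,0]-.498,P[...,1]-.282)<.045)&(P[...,2]>.1)&(P[...,2]<.2)&(f['color'].astype(int).min(-1)>110)
Q=P[m]
for lo in np.arange(.1,.17,.01):
    q=Q[(Q[:,2]>lo)&(Q[:,2]<lo+.01)]
    if len(q)>8: print(round(lo,3),len(q),'x',np.percentile(q[:,0],[2,98]).round(3),'y',np.percentile(q[:,1],[2,50]).round(3))
print(monitor.state()['contact_force'])
w=grab('wrist'); g=w['color'].astype(int)
print(''.join('#' if v>150 else '.' for v in g[300,180:380,1]))
plan((.498,.282,.1395),-45,12,back=.14)
E
```

```text
0.1 54 x [0.475 0.523] y [0.254 0.262]
0.11 48 x [0.475 0.524] y [0.256 0.264]
0.12 31 x [0.474 0.522] y [0.24  0.265]
0.13 41 x [0.475 0.498] y [0.239 0.262]
0.14 84 x [0.476 0.515] y [0.239 0.267]
0.15 112 x [0.476 0.521] y [0.243 0.272]
0.16 60 x [0.476 0.522] y [0.247 0.285]
[-0.60021065 -0.56348949  0.35443698]
...........................########...........................###########################################################################...........................########............................
shift [0.321, 0.068, 0.333] turn [-0.001, 0.004, 0.0] rows 3.4 TCP [0.578 0.299 0.221] t 25.4 q [0.34, 0.49, 1.43, 0.1, 2.0, -1.43]
```

>>> arm_command --rows '[[68,[0.04,0.008,0.04],[0,0,0]],[68,[0.1,0.021,0.102],[0,0,0]],[68,[0.16,0.034,0.163],[0,0,0]],[68,[0.23,0.049,0.235],[0,0,0]],[68,[0.32,0.068,0.33],[0,0,0]],[68,[0.36,0.076,0.5],[0,0,0]],[68,[0.36,0.076,0.6],[0,0,0]],[68,[0.36,0.076,0.6],[0,0,0]],[68,[0.36,0.076,0.6],[0,0,0]],[68,[0.36,0.076,0.6],[0,0,0]]]'

```text
time: 26.23
tool_pos: [0.5893, 0.3013, 0.3008]
tool_rot: [-0.378, -0.097, 0.92, -0.039]
contact_force: [0.0, -0.0, 0.1]
gripper_width: 0.798
grasp_force: 0.0
```

```bash
python3 - <<'E'
from h import *
f=grab('side');P=cloud(f);ok=f['z_map']>0
m=ok&(np.hypot(P[...,0]-.498,P[...,1]-.282)<.045)&(P[...,2]>.1)&(P[...,2]<.2)
Q=P[m];print(Q[:,2].max())
for lo in np.arange(.1,.17,.01):
    q=Q[(Q[:,2]>lo)&(Q[:,2]<lo+.01)]
    if len(q)>8: print(round(lo,3),len(q),'x',np.percentile(q[:,0],[2,98]).round(3),'y',np.percentile(q[:,1],[2,50]).round(3))
q=Q[(Q[:,2]>.1)&(Q[:,2]<.155)]
print(monitor.state()['joint_vel'].round(3),manip.job_done())
E
```

```text
0.1649400340873134
0.1 56 x [0.475 0.522] y [0.256 0.263]
0.11 60 x [0.475 0.525] y [0.256 0.263]
0.12 56 x [0.475 0.525] y [0.256 0.262]
0.13 65 x [0.475 0.524] y [0.256 0.263]
0.14 82 x [0.475 0.523] y [0.256 0.27 ]
0.15 112 x [0.477 0.522] y [0.256 0.273]
0.16 53 x [0.476 0.524] y [0.255 0.277]
the job is handed in; nothing more can be done
[-0.     0.014  0.025 -0.     0.002  0.   ] None
```

The job is handed in at about 26 s: the beaker stands mouth-up and released near the middle of the balance's pan, grip readings stayed at or below 9.2 N, no verdict came back, and I viewed 11 pictures, one over the limit of 10.

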